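# Secure the citrus press's pivot pin with its R-clip

### The arm

A 6-joint arm with a two-finger parallel gripper is mounted at the origin on a cart in front of the work surface, level with it; the furniture and walls round the work are solid. World frame = base frame: x ahead of the robot, y to its left, z up, the work surface at z = 0. Lengths are in m, angles in rad, forces in N, time in s.
With the tool pointing down it reaches from about 0.3 to 0.85 m from the base axis. Payload 5.4 kg.
Tool frame: the origin (TCP) lies between the finger pads; the fingertips stand bot.tip_extent ahead of it and the grasp point (between the pads) lies 11 mm behind it (bot.tip_extent is the distance from the TCP to the fingertips, in m); z points along the fingers, y is the line along which they close (so a half turn about z gives the same grasp; the last joint's range is limited). The gripper opens to 85 mm and grips with 20 to 120 N. Pads are 22 mm wide; open, the fingers measure 114 mm over their backs; the gripper's body (76 mm by 85 mm) begins 54 mm behind the grasp point. The pads swing forward as they close: fully open they stand 13 mm farther back than shut.
Start: joints at [-1.54, 0.158, 1.597, -0, 1.386, -0.21], TCP at [0.137, -0.558, 0.239] pointing down, gripper open.
Joint ranges: [-2.91, 2.91], [-0.94, 2.29], [0.18, 2.7], [-1.29, 4.43], [0.17, 2.64], [-3, 3]. Speed limits (rad/s): [2.57, 2.57, 3.14, 3.14, 3.14, 3.14].

### API

Orientations are given as [roll, pitch, yaw] about the fixed x, y, z axes, in that order (R = Rz(yaw) Ry(pitch) Rx(roll)).
In Python, from bench import bot gives the robot as it stands.
- The arm moves only by the tool arm_command, never from a script. Its argument "plan" is a list of rows, each a list of 6 numbers: the shift along the tool's x, y, z in mm, then the turn, a rotation vector about the tool's x, y, z in degrees. A call has 1 to 8 rows; each row is the pose to reach, as a shift and turn from the pose commanded when the call began, along the tool's axes at that moment; what a row does not reach only later rows make up. A row lasts 1/8 s, in which the tool goes at most 62.5 mm and 10.7 degrees, less where a joint would pass 70% of its speed; a pose out of reach is approached as far as the arm can. A call with a gripper value outside its range is refused whole. "grip" is the closure, from -1 (fully open) to 1 (shut), set as the call begins (left out, the last holds). The fingers move at their own pace and stop on an object; "force" is the grip in N (left out, the last holds). Time passes only in rows, so rows that repeat a pose let the fingers close. It gives the time, the measured TCP pose, the force, the opening and the grip force at its end, in the units of the state.
- bot.read_state(): the state, without advancing time (a new reading comes with each control period).
- bot.snapshot(name): name is "scene" or "top" or "wrist"; returns (picture, depth): 420x560x3 uint8, red, green, blue; 420x560 float32, m along the optical axis (not along the pixel's ray), 0 where there is no reading.
- bot.camera_params(name): a dict with "vfov" (degrees; the focal length in pixels is half the picture's height over the tangent of half this angle, whatever the lens; pixels are square), "cx", "cy" (the principal point, pixels), "R" (3x3) and "t" (3): a world point X has camera coordinates R X + t. Camera axes: x right, y down, z forward; pixel columns grow to the right and rows downward; lengths in m; the calibration is good to about 2 mm. The wrist camera is an equidistant fisheye: a pixel r from the principal point sees the ray r / f radians off the axis. A picture is of the moment at which its call begins: read the wrist's pose just before it. camera_params takes no time and is no camera call; for the wrist camera it gives the pose at the moment of the call.
- bot.job_done(): hands the job in; it is judged then, once.
Trained networks look in the newest picture that a camera, given by its name, has taken for a name from the list of things; names that differ only in an ending like _2 or _b are one class to them, and where a whole thing is asked for, a point or a joint stands for the part that bears it (a point fixed in the world has none). Each returns a list of dicts, best first, with "conf" (0 to 1); they miss things now and then, are a little off and sometimes report something else, mostly with a low value. They report only what shows in the picture. A call takes as long as a camera call.
- bot.recognise(camera, name): "position" ([column, row] in pixels, amid what is visible of it).
- bot.pinpoint(camera, name): "position" ([column, row] in pixels: a listed point, or the origin of a listed thing).
The state is a dict: "t": time; "joint_pos": joint angles; "qvel": joint speeds; "joint_efforts": joint torques, N m; "ee_pos": TCP position; "tcp_rot": TCP orientation; "ft_force": force on the tool from outside, world axes, zero at the start; "ft_torque": the same for the moment, N m; "gripper_width": finger opening in m; "finger_force": force on a finger pad.
Only numpy, scipy, OpenCV 4.12 (cv2) and the standard library are available. Lean on these libraries where they do the work, as an engineer would, in place of code of your own. Each camera call takes 0.05 s, during which the arm holds its last target. There are 200 camera calls.

### The job

The lever of the citrus press has been refitted after washing, but its pivot pin is not secured. Take the R-clip by its red tab out of the grey stand and push its straight leg down through the cross hole in the free end of the pin, gently feeling for the hole, until the bow springs over the pin; then let go and leave the clip sitting upright. Never press hard on the press or the pin (25 N is too much), and leave the lemon, the espresso cup, the jam jar and the small glass where they are.

Things in the scene. Friction and masses are not known exactly. Their poses are not given: they have to be found in the camera images.
- press: Aluminium lever citrus press, fixed; origin under its base plate (200x110 mm). Its lever handle points to its -x, z up. A fork at the back carries the lever on a round steel pivot pin, 16 mm thick, along the press's y, axis 130 mm above the worktop; the pin's free end sticks out on the -y side. Nothing of the press is higher than 145 mm.
- pin_root (a point): Point on the pin's axis where it comes out of the fork's outer face; axes as the press's. The pin sticks out to -y and floats lengthwise: its cross hole's centre lies 16 to 36 mm to -y of this point (x, z exact) and 16 mm short of the pin's end. Hole square, 6.8 mm, vertical, right through. The pin's top is 8 mm above this point. About 6 N slides the pin; it cannot turn.
- stand: Grey block fixed to the worktop, 78 mm high, top 49x37 mm, foot 64x52 mm, with an upright slot (9 mm wide, open to -x) in which the clip hangs by its tab, leg down, its bow towards the open side, which looks roughly to the robot. The clip's yaw is the stand's within 0.03 rad. Origin on its underside below the leg's place; the block's centre is 6.5 mm to -x of it.
- clip: Steel R-clip of 5 mm wire with a red tab, 60 g. Origin on the straight leg's axis at the tab's underside, which rests on the stand's top at the start; z up, the leg points to -z. Tab: x -23.5 to +10.5, y -7 to +7 (grip across y), z 0 to 32 mm. The sprung bow lies beside the leg, to -x, out to x = -16 and down to z = -57 mm.
- clip_tip (a point): Round tip of the straight leg (5 mm thick), 60 mm below the clip's origin; axes as the clip's. Seated, this tip is 34 mm below the pin's axis and the pin's axis is 26 mm below the tab's underside. The bow may point to either x side of the press; the clip's y lies along the pin.
- bow (a joint): Opening of the bow, rad: 0 relaxed in the stand, limit 0.30, about 0.11 as its nose rides over the pin, about 0.03 when sprung over. The push takes about 8 to 15 N: resistance starts with the tip some 13 mm below the pin's axis, is highest at about 22 mm, falls off when the nose is over (26 to 28 mm) and rises again beyond the seat (34 mm).
- lemon: Yellow lemon, 83x58x58 mm, on the chopping board; origin centre of its underside.
- espresso_cup: Black and white espresso cup, 60x84x53 mm; origin centre of its underside.
- jam_jar: Jam jar, 62x63x86 mm; origin centre of its underside.
- shot_glass: Small clear glass, 48x48x61 mm; origin centre of its underside.

How it is judged:
By the outcome, as a careful person would: the job done as asked, in the order asked, and still so for the second after the job is handed in, with the robot touching nothing.
It also fails if it takes over 67 s, if anything falls off the work surface, if the arm or the gripper's body presses on something with over 40 N, if the wrist force passes 120 N, or if a joint passes its speed limit or range.

## Working session

There is one attempt and no reset: what is moved stays moved. The work goes in short steps, Python scripts to look and compute and a tool call to move; the robot and the scene stay as the last step left them, time stands still between calls to the robot, and variables do not carry over. Pictures are saved under pics/ and viewed, at most 10 in all, crops included, and the job is handed in when it is done.

Besides the shell and the picture viewer there is one more tool, called by a JSON object that holds its "api" and its "payload". arm_command: Moves the arm, as the interface text tells. Its arguments: {"type":"object","properties":{"plan":{"type":"array","items":{"type":"array","items":{"type":"number"}}},"grip":{"type":"number"},"force":{"type":"number"}},"required":["plan"]}

```bash
mkdir -p pics; ls
cat > h.py <<'E'
import numpy as np, cv2
from bench import bot
from scipy.spatial.transform import Rotation as Ro
def ray(cam,p,P=None):
    P=P or bot.camera_params(cam); f=210/np.tan(np.radians(P["vfov"]/2))
    d=np.array([p[0]-P["cx"],p[1]-P["cy"]])
    if cam=="wrist":
        r=np.hypot(*d); th=r/f; v=np.r_[d/max(r,1e-9)*np.sin(th),np.cos(th)]
    else: v=np.r_[d/f,1]
    R=np.array(P["R"]);t=np.array(P["t"])
    return -R.T@t, R.T@v
def atz(cam,p,z,P=None):
    o,v=ray(cam,p,P); return o+v*(z-o[2])/v[2]
def deep(cam,p,depth,P=None):
    o,v=ray(cam,p,P); P=P or bot.camera_params(cam)
    vz=(np.array(P["R"])@v)[2]; c,r=int(round(p[0])),int(round(p[1]))
    return o+v*depth[r,c]/vz
def proj(cam,X,P=None):
    P=P or bot.camera_params(cam); f=210/np.tan(np.radians(P["vfov"]/2))
    c=np.array(P["R"])@X+np.array(P["t"])
    if cam=="wrist":
        th=np.arctan2(np.hypot(c[0],c[1]),c[2]); d=c[:2]/np.hypot(c[0],c[1])*th*f
    else: d=c[:2]/c[2]*f
    return d+[P["cx"],P["cy"]]
def save(n,img,crop=None,s=1):
    if crop: img=img[crop[1]:crop[3],crop[0]:crop[2]]
    cv2.imwrite("pics/"+n,cv2.resize(img[:,:,::-1],None,fx=s,fy=s,interpolation=cv2.INTER_CUBIC))
E
python3 - <<'E'
from h import *
np.set_printoptions(precision=4,suppress=True)
print(bot.tip_extent, bot.read_state())
Z=dict(press=0,pin_root=.13,stand=0,clip=.078,clip_tip=.018,lemon=0.0,espresso_cup=0,jam_jar=0,shot_glass=0)
ims=[]
for c in("scene","top"):
    im,d=bot.snapshot(c); ims.append(im)
    np.save(f"{c}_d.npy",d)
    for n in Z:
        for r in bot.pinpoint(c,n)[:2]: print(c,n,np.round(r["position"],1),round(r["conf"],2),atz(c,r["position"],Z[n]))
    save(f"{c}0.png",im,None,1.4)
E
```

```text
pics
0.008 {'t': 0.0, 'joint_pos': array([-1.5401,  0.1591,  1.5982, -0.    ,  1.3862, -0.2101]), 'qvel': array([-0.0004, -0.0008,  0.0006,  0.0016,  0.0006,  0.0003]), 'joint_efforts': array([ -0.0024, -39.6011, -33.1423,  -0.0004,   0.0085,  -0.    ]), 'ee_pos': array([ 0.1371, -0.5578,  0.2383]), 'tcp_rot': array([-3.1397, -0.0004,  0.2408]), 'ft_force': array([-0.4011, -0.6498,  0.259 ]), 'ft_torque': array([-0.0784,  0.0513, -0.0424]), 'finger_force': 0.0, 'gripper_width': 0.0854785457021437}
scene press [279.8 253.7] 0.62 [ 0.5596 -0.0651  0.    ]
scene stand [212.4 330.7] 0.63 [0.5059 0.2328 0.    ]
scene clip [210.1 308. ] 0.72 [0.509  0.2276 0.078 ]
scene clip_tip [269.2 208.5] 0.5 [ 0.6977 -0.1698  0.018 ]
scene lemon [349.5 182.5] 0.84 [ 0.6082 -0.449   0.    ]
scene jam_jar [200.  259.5] 0.75 [0.7068 0.0964 0.    ]
scene shot_glass [168.4 299.8] 0.58 [0.6596 0.2432 0.    ]
top press [260.  218.1] 0.63 [ 0.5631 -0.0507  0.    ]
top pin_root [271.8 200.4] 0.6 [ 0.6077 -0.0874  0.13  ]
top pin_root [381.6 214. ] 0.17 [ 0.5771 -0.4031  0.13  ]
top stand [170.4 233.2] 0.8 [0.5082 0.2284 0.    ]
top clip [167.1 233. ] 0.5 [0.5071 0.2209 0.078 ]
top lemon [380.1 215.7] 0.88 [ 0.5809 -0.4277  0.    ]
top espresso_cup [342.9 276.7] 0.71 [ 0.3873 -0.3143  0.    ]
top jam_jar [213.8 169.4] 0.61 [0.7132 0.0996 0.    ]
top shot_glass [164.8 179.1] 0.8 [0.6782 0.253  0.    ]
```

View pics/scene0.png

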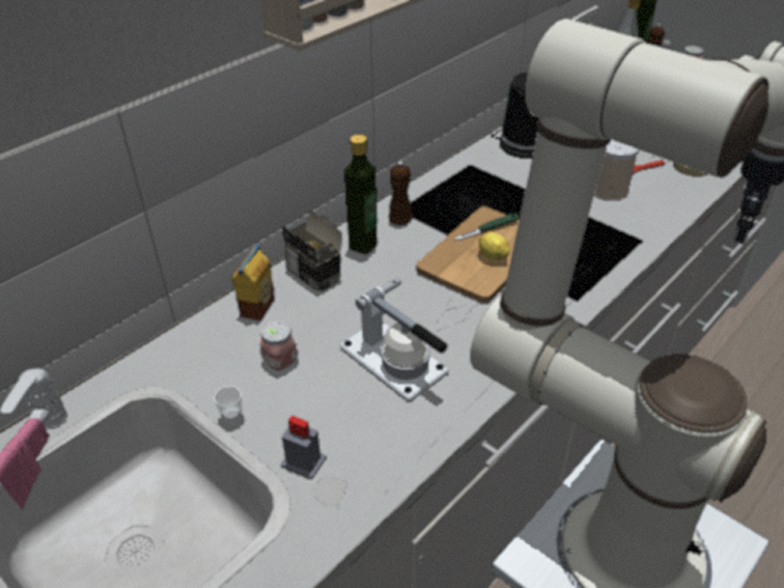

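View pics/top0.png

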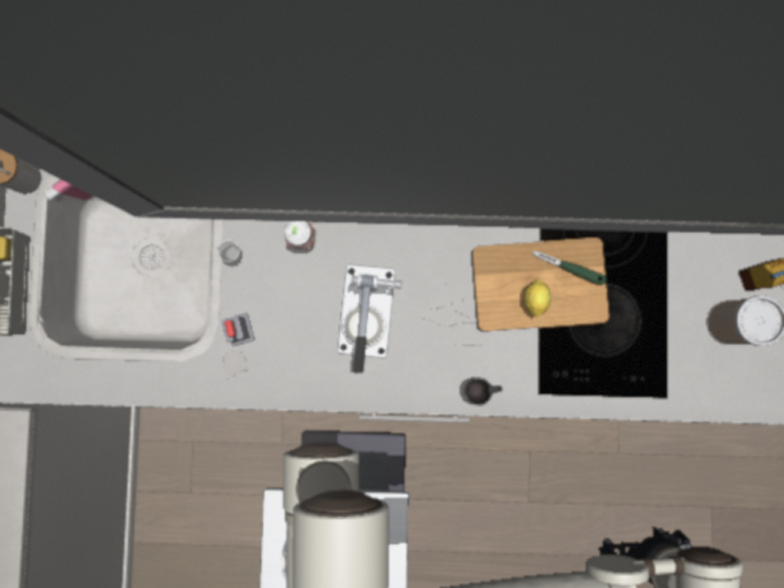

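The scene view shows the stand with the red tab at about (300,440) and the press at about (395,345). In the top view the stand is at (237,329), and the pin's free end is at about (400,284), pointing to -y. Next I'll move over the press for a near look.

```bash
cat >> h.py <<'E'
def go(target,yaw=None,cmd=None):
    """shift in tool axes (mm) & turn about z (deg) from current pose"""
    s=bot.read_state(); R=Ro.from_euler('xyz',s["tcp_rot"])
    d=R.inv().apply(np.array(target)-s["ee_pos"])*1000
    w=None
    if yaw is not None: w=np.degrees((R.inv()*Ro.from_euler('xyz',[np.pi,0,yaw])).as_rotvec()).round(2)
    print("shift",d.round(1),"turn",w)
E
python3 - <<'E'
from h import *
go([.50,-.12,.33],0.1)
P=bot.camera_params("wrist");s=bot.read_state();o,v=ray("wrist",[P["cx"],P["cy"]],P)
R=Ro.from_euler('xyz',s["tcp_rot"]);print(P["vfov"],R.inv().apply(o-s["ee_pos"]),R.inv().apply(v))
E
```

```text
shift [ 457.  -339.2  -90.7] turn [0.   0.   8.07]
65.70646984690485 [ 0.08171689 -0.00028076 -0.13533733] [-3.16332545e-01 -6.88556834e-04  9.48648115e-01]
```

{"api": "arm_command", "payload": {"plan": [[0,0,-90,0,0,0],[457,-339,-91,0,0,8],[457,-339,-91,0,0,8],[457,-339,-91,0,0,8],[457,-339,-91,0,0,8],[457,-339,-91,0,0,8],[457,-339,-91,0,0,8],[457,-339,-91,0,0,8]]}}

```text
t: 2.0
ee_pos: [0.4169, -0.2202, 0.3241]
tcp_rot: [3.141, -0.001, 0.101]
ft_force: [1.4, -0.7, 0.1]
gripper_width: 0.0853
finger_force: 0.0
```

Run:
```python
from h import *
go([.50,-.12,.33],0.1)
```

```text
shift [ 92.8 -91.3  -5.9] turn [ 0.05 -0.04  0.05]
```

{"api": "arm_command", "payload": {"plan": [[93,-91,-6,0,0,0],[93,-91,-6,0,0,0],[93,-91,-6,0,0,0],[93,-91,-6,0,0,0],[93,-91,-6,0,0,0]]}}

```text
t: 2.62
ee_pos: [0.4985, -0.1231, 0.3296]
tcp_rot: [3.141, 0.0, 0.099]
ft_force: [0.1, -0.1, 0.2]
gripper_width: 0.085
finger_force: 0.0
```

Run:
```python
from h import *
np.set_printoptions(precision=4,suppress=True)
P=bot.camera_params("wrist");im,d=bot.snapshot("wrist");print(bot.read_state()["ee_pos"])
np.save("w1d.npy",d); np.save("w1.npy",im); import pickle; pickle.dump(P,open("w1P.pkl","wb"))
for n,z in(("press",0),("pin_root",.13),("stand",0),("clip",.078)):
    for r in bot.pinpoint("wrist",n)[:2]: print(n,np.round(r["position"],1),round(r["conf"],2),atz("wrist",r["position"],z,P),deep("wrist",r["position"],d,P))
save("w1.png",im,None,1.4)
```

```text
[ 0.4986 -0.1232  0.3297]
press [229.2 114.7] 0.63 [ 0.5576 -0.0538  0.    ] [ 0.5601 -0.0607  0.0528]
pin_root [237.6  73.5] 0.72 [ 0.607  -0.0756  0.13  ] [ 0.6059 -0.0773  0.1441]
stand [ 63.  144.3] 0.6 [ 0.5011  0.2285 -0.    ] [0.5057 0.2086 0.027 ]
clip [ 34.  151.2] 0.89 [0.5031 0.2288 0.078 ] [0.5053 0.2191 0.089 ]
```

View pics/w1.png

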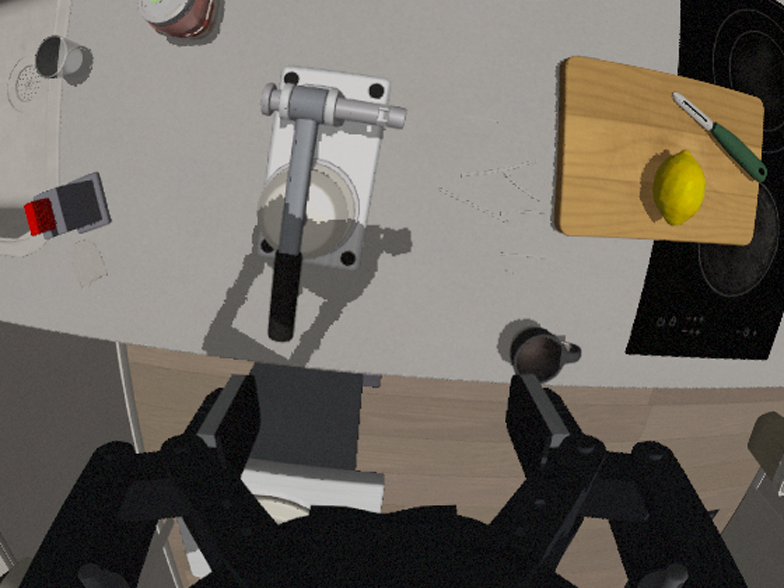

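The wrist view shows the fork at about (315,103), the pin running from (345,108) to (405,117), the base plate, and the red tab on the stand at (40,215). I'll fit the pin from the depth data.

Run:
```python
from h import *
import pickle
np.set_printoptions(precision=4,suppress=True)
P=pickle.load(open("w1P.pkl","rb"));d=np.load("w1d.npy");im=np.load("w1.npy")
pts=[];px=[]
for r in range(60,100):
  for c in range(180,300):
    X=deep("wrist",[c,r],d,P)
    if X[2]>.105 and X[1]<-.095: pts.append(X);px.append((c,r))
pts=np.array(pts);print(len(pts),pts.min(0),pts.max(0))
for y in np.arange(-.17,-.09,.005):
    m=(pts[:,1]>=y)&(pts[:,1]<y+.005)
    if m.sum()>3: print(round(y,3),m.sum(),pts[m,0].min(),pts[m,0].max(),pts[m,0].mean(),pts[m,2].max())
# base plate
q=[];
for r in range(40,195):
  for c in range(170,290):
    X=deep("wrist",[c,r],d,P)
    if .006<X[2]<.03: q.append(X[:2])
q=np.array(q,np.float32); print(len(q),np.median(q,0),cv2.minAreaRect(q*1000))
save("w1c.png",im,(170,45,300,110),6)
go([.44,.19,.30],.25)
```

```text
502 [ 0.5798 -0.128   0.1247] [ 0.61   -0.0951  0.4649]
-0.13 43 0.5931719747459936 0.6079937395581393 0.6006843377333917 0.1394824304887226
-0.125 79 0.592707747324226 0.6084850636779997 0.6001519888941016 0.14022017345591414
-0.12 76 0.5926120147382086 0.6093790180641289 0.6004388430659272 0.14002458086131353
-0.115 77 0.5798312181180696 0.6093757557787499 0.594351220117509 0.4649199214305596
-0.11 73 0.593455057337098 0.6089769145648143 0.6011898116291868 0.1396777499878405
-0.105 79 0.5940248046379774 0.6092548832858624 0.6014636056662825 0.13999470767820205
-0.1 75 0.594620418637078 0.6099922352413535 0.6021308951468094 0.1400562129844744
4389 [ 0.5752 -0.0794] ((550.4776611328125, -54.37557601928711), (110.9753189086914, 200.42298889160156), 85.7421875)
shift [ -27.4 -317.    29.7] turn [ 0.   -0.   -8.61]
```

View pics/w1c.png

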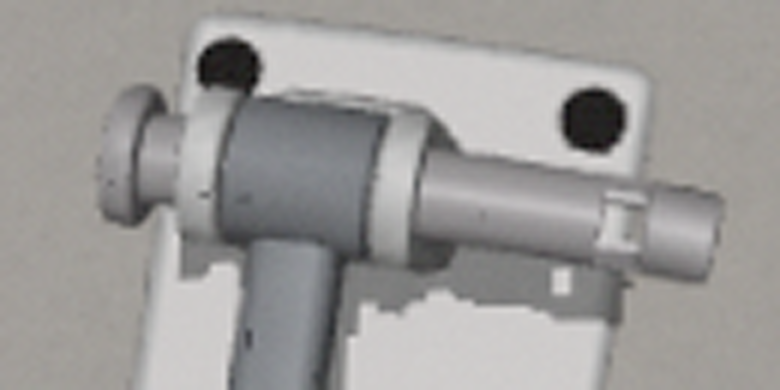

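The crop shows the cross hole at about (624,220), which is full-frame pixel (274,81.7). The pin's end is at about (720,235). The plate size and yaw (-0.074) match what was given. Next is the stand.

{"api": "arm_command", "payload": {"plan": [[-6,-330,50,0,0,-8.6],[-6,-330,50,0,0,-8.6],[-6,-330,50,0,0,-8.6],[-6,-330,50,0,0,-8.6],[-6,-330,50,0,0,-8.6],[-6,-330,50,0,0,-8.6],[-6,-330,50,0,0,-8.6],[-6,-330,50,0,0,-8.6]]}}

```text
t: 3.88
ee_pos: [0.4602, 0.2048, 0.2799]
tcp_rot: [3.141, -0.0, 0.25]
ft_force: [0.2, 0.4, -0.1]
gripper_width: 0.0853
finger_force: 0.0
```

```bash
cat > st.py <<'E'
from h import *
import pickle
np.set_printoptions(precision=4,suppress=True)
P=pickle.load(open("w1P.pkl","rb"))
for p in((274,81.7),(290,84)): print("hole/end",atz("wrist",p,.138,P))
P=bot.camera_params("wrist");im,d=bot.snapshot("wrist");s=bot.read_state();print(s["ee_pos"],s["tcp_rot"])
for n,z in(("stand",0),("clip",.078)):
    for r in bot.pinpoint("wrist",n)[:2]: print(n,np.round(r["position"],1),round(r["conf"],2),atz("wrist",r["position"],z,P))
f=im.astype(int); red=(f[...,0]>90)&(f[...,0]>2*f[...,1])&(f[...,0]>2*f[...,2])
pts=np.array([deep("wrist",(c,r),d,P) for r,c in np.argwhere(red) if d[r,c]>0])
m=pts[:,2]>np.percentile(pts[:,2],98)-.004
print(len(pts),"top z",pts[m,2].mean(),cv2.minAreaRect((pts[m,:2]*1000).astype(np.float32)))
H,W=d.shape; q=np.array([deep("wrist",(c,r),d,P) for r in range(0,260) for c in range(100,460) if d[r,c]>0 and not red[r,c]])
print("stand z",np.median(q[(q[:,2]>.06)&(q[:,2]<.095),2]))
q=q[(q[:,2]>.072)&(q[:,2]<.085)&(np.hypot(*(q[:,:2]-pts[m,:2].mean(0)).T)<.05)];print(len(q),cv2.minAreaRect((q[:,:2]*1000).astype(np.float32)))
save("w2.png",im,None,1.4)
E
python3 st.py
```

```text
hole/end [ 0.6011 -0.1131  0.138 ]
hole/end [ 0.6005 -0.129   0.138 ]
[0.4603 0.2046 0.28  ] [ 3.1412 -0.0005  0.2497]
stand [263.2 128.9] 0.9 [0.5042 0.2296 0.    ]
clip [265.  132.2] 0.6 [0.5079 0.2262 0.078 ]
521 top z 0.11048066810076772 ((501.964111328125, 225.51785278320312), (33.34408950805664, 13.661182403564453), 16.81557273864746)
stand z 0.07869884009634143
1087 ((501.0718078613281, 226.41961669921875), (49.28998565673828, 37.7095832824707), 16.9168643951416)
```

View pics/w2.png

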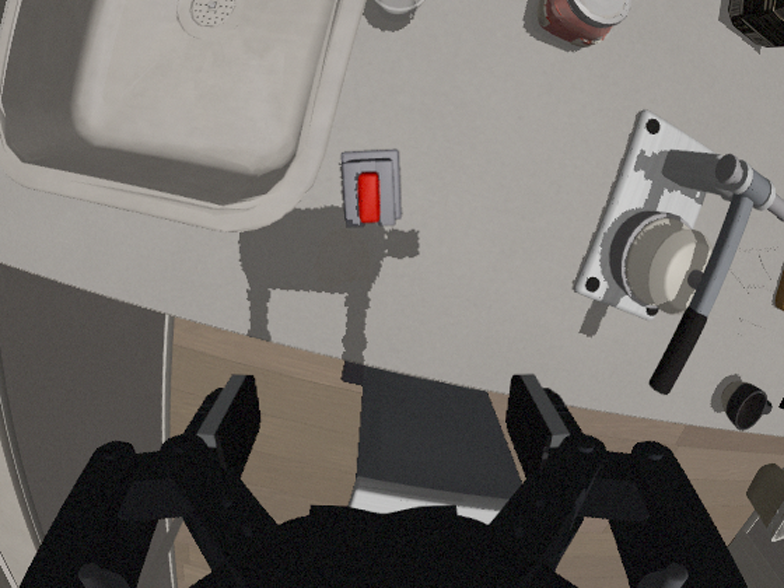

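The tab is at about (368,197) in the wrist view. Its top centre is (0.502, 0.2258), the yaw is 0.294, and the top is 110 mm high; all of these match the given sizes. I'll grasp it now.

{"api": "arm_command", "payload": {"plan": [[45.7,-10.1,50,0,0,-2.5],[45.7,-10.1,110,0,0,-2.5],[45.7,-10.1,150,0,0,-2.5],[45.7,-10.1,175,0,0,-2.5],[45.7,-10.1,187,0,0,-2.5],[45.7,-10.1,187,0,0,-2.5],[45.7,-10.1,187,0,0,-2.5]]}}

```text
t: 4.9
ee_pos: [0.5029, 0.2269, 0.0943]
tcp_rot: [3.141, -0.003, 0.295]
ft_force: [-0.5, -0.0, -0.2]
gripper_width: 0.0856
finger_force: 0.0
```

{"api": "arm_command", "payload": {"plan": [[0,0,0,0,0,0],[0,0,0,0,0,0],[0,0,0,0,0,0],[0,0,0,0,0,0],[0,0,0,0,0,0],[0,0,0,0,0,0]], "grip": 1, "force": 60}}

```text
t: 5.65
ee_pos: [0.5018, 0.2269, 0.0929]
tcp_rot: [-3.142, -0.0, 0.295]
ft_force: [-0.5, -0.5, 1.3]
gripper_width: 0.0129
finger_force: 58.7
```

{"api": "arm_command", "payload": {"plan": [[0,0,-20,0,0,0],[0,0,-60,0,0,0],[0,0,-110,0,0,0],[0,0,-145,0,0,0],[-10,60,-145,0,0,10],[-10,120,-145,0,0,21.1],[-10,180,-145,0,0,21.1],[-10,240,-145,0,0,21.1]]}}

```text
t: 6.65
ee_pos: [0.5619, -0.0074, 0.2374]
tcp_rot: [-3.141, 0.0, -0.073]
ft_force: [0.5, 0.9, -0.3]
gripper_width: 0.0132
finger_force: 58.6
```

Run:
```python
from h import *
s=bot.read_state();print(s["ee_pos"],s["tcp_rot"],s["ft_force"],s["gripper_width"])
go([.5946,-.1126,.238],-.0744)
```

```text
[ 0.56185885 -0.00743591  0.23739337] [-3.14137822e+00  3.51460650e-04 -7.33444933e-02] [ 0.50921749  0.854314   -0.3414491 ] 0.013168076782303112
shift [ 40.4 102.5  -0.6] turn [-0.01  0.02  0.06]
```

{"api": "arm_command", "payload": {"plan": [[20,50,0,0,0,0.1],[40.4,95,0,0,0,0.1],[40.4,102.5,0,0,0,0.1],[40.4,102.5,0,0,0,0.1],[40.4,102.5,0,0,0,0.1]]}}

```text
t: 7.28
ee_pos: [0.5943, -0.1094, 0.2375]
tcp_rot: [-3.141, 0.001, -0.074]
ft_force: [-0.2, 0.5, -0.1]
gripper_width: 0.0129
finger_force: 58.6
```

```bash
cat > look.py <<'E'
import sys,pickle
from h import *
np.set_printoptions(precision=4,suppress=True)
n=sys.argv[1]
P=bot.camera_params("wrist");im,d=bot.snapshot("wrist");s=bot.read_state();print(s["ee_pos"],s["tcp_rot"],s["ft_force"],s["gripper_width"])
pickle.dump((P,im,d,s),open(n+".pkl","wb"))
zt=s["ee_pos"][2]-.075; print("tip z est",zt)
for k,z in(("clip_tip",zt),("clip",zt+.06),("pin_root",.13),):
    for r in bot.pinpoint("wrist",k)[:2]: print(k,np.round(r["position"],1),round(r["conf"],2),atz("wrist",r["position"],z,P))
tip=s["ee_pos"]+Ro.from_euler('xyz',s["tcp_rot"]).apply([.0065,0,.075]);print("tip exp",tip,proj("wrist",tip,P)); print("hole exp px",proj("wrist",np.array([.6011,-.1131,.138]),P))
save(n+".png",im,(180,130,380,280),4)
E
python3 look.py w3
```

```text
[ 0.5944 -0.1094  0.2377] [-3.1412  0.0002 -0.0734] [-0.1247  0.8268 -1.0153] 0.01257664785147265
tip z est 0.16267298428683358
clip_tip [272.9 217.7] 0.83 [ 0.5985 -0.1089  0.1627]
clip [273.7 252.9] 0.93 [ 0.6013 -0.1096  0.2227]
clip [101.2 101.2] 0.37 [ 0.6878 -0.0298  0.2227]
pin_root [231.6 201.8] 0.97 [ 0.6021 -0.0765  0.13  ]
tip exp [ 0.6008 -0.1098  0.1627] [274.0087 214.4241]
hole exp px [278.264  202.8166]
```

View pics/w3.png

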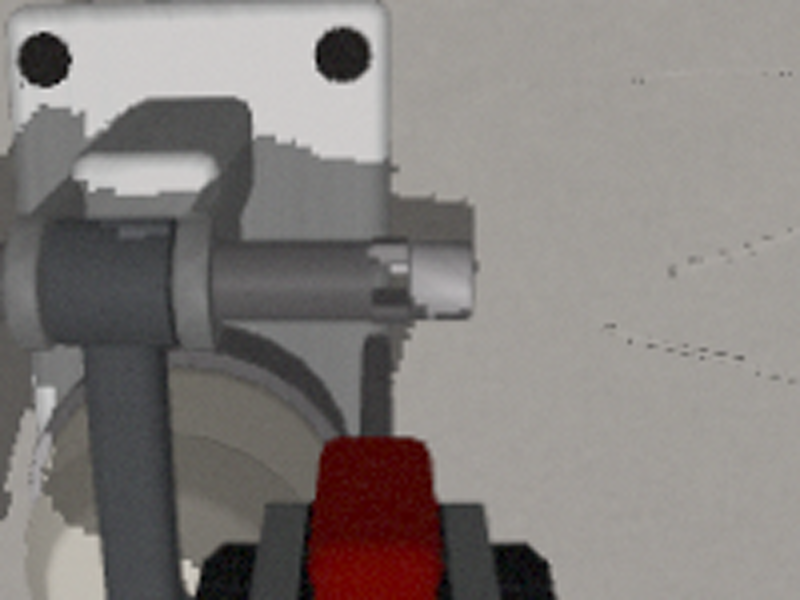

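The crop shows the leg's tip at about (375,335) and the cross hole's dark mouth at about (392,291). Both match the predicted pixels. I need to go +3.2 mm in tool y and descend to just above the pin.

{"api": "arm_command", "payload": {"plan": [[0.4,3.2,0,0,0,0],[0.4,3.2,6,0,0,0],[0.4,3.2,14,0,0,0],[0.4,3.2,20,0,0,0],[0.4,3.2,21,0,0,0],[0.4,3.2,21,0,0,0]]}}

```text
t: 8.22
ee_pos: [0.5948, -0.1141, 0.2166]
tcp_rot: [-3.142, 0.0, -0.075]
ft_force: [0.7, -0.7, -0.4]
gripper_width: 0.013
finger_force: 58.7
```

```bash
sed -i 's/(180,130,380,280),4/(240,170,320,230),10/' look.py; python3 look.py w4
```

```text
[ 0.5949 -0.1141  0.2169] [ 3.1415 -0.0003 -0.0752] [-0.317   0.6629 -0.4526] 0.013119972737636891
tip z est 0.1418804239460032
clip_tip [274.6 215. ] 0.89 [ 0.6009 -0.1149  0.1419]
clip [272.6 256.9] 0.71 [ 0.5995 -0.1136  0.2019]
pin_root [225.4 210.4] 0.94 [ 0.6029 -0.0792  0.13  ]
tip exp [ 0.6014 -0.1146  0.1419] [274.1136 214.4287]
hole exp px [271.9571 213.0782]
```

View pics/w4.png

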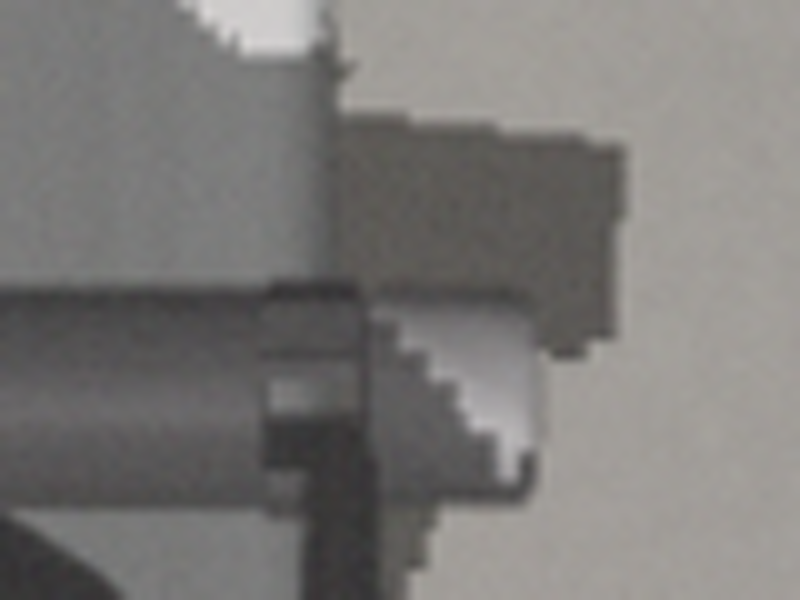

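The crop shows the hole spanning columns 262–365 and the leg spanning 303–378, so the leg is 1.8 mm too far to -y. I'll correct that and feel downward.

{"api": "arm_command", "payload": {"plan": [[-0.3,-1.8,0,0,0,0],[-0.3,-1.8,2,0,0,0],[-0.3,-1.8,4,0,0,0],[-0.3,-1.8,4.5,0,0,0],[-0.3,-1.8,5,0,0,0],[-0.3,-1.8,5,0,0,0]]}}

```text
t: 9.18
ee_pos: [0.5946, -0.1123, 0.2117]
tcp_rot: [3.142, -0.0, -0.075]
ft_force: [0.4, 0.7, -0.1]
gripper_width: 0.0127
finger_force: 58.7
```

Tip at about 0.137 with no contact. I'll go on gently.

{"api": "arm_command", "payload": {"plan": [[0,0,0.5,0,0,0],[0,0,1,0,0,0],[0,0,1.5,0,0,0],[0,0,2,0,0,0],[0,0,2,0,0,0]]}}

```text
t: 9.8
ee_pos: [0.5945, -0.1122, 0.2096]
tcp_rot: [-3.142, 0.0, -0.075]
ft_force: [1.4, -0.2, 0.3]
gripper_width: 0.0127
finger_force: 58.7
```

{"api": "arm_command", "payload": {"plan": [[0,0,0.7,0,0,0],[0,0,1.4,0,0,0],[0,0,2.2,0,0,0],[0,0,3,0,0,0],[0,0,3,0,0,0]]}}

```text
t: 10.42
ee_pos: [0.5945, -0.1122, 0.2066]
tcp_rot: [-3.142, 0.0, -0.075]
ft_force: [0.6, 0.3, -0.6]
gripper_width: 0.0129
finger_force: 58.7
```

{"api": "arm_command", "payload": {"plan": [[0,0,2,0,0,0],[0,0,4,0,0,0],[0,0,6,0,0,0],[0,0,8,0,0,0],[0,0,10,0,0,0],[0,0,10,0,0,0]]}}

```text
t: 11.18
ee_pos: [0.5945, -0.1122, 0.1964]
tcp_rot: [-3.142, 0.0, -0.075]
ft_force: [0.1, 0.2, -0.8]
gripper_width: 0.0128
finger_force: 58.7
```

```bash
python3 look.py w5
```

```text
[ 0.5945 -0.1122  0.1966] [-3.1415  0.0001 -0.0751] [ 0.2617 -0.0153 -0.4127] 0.01253039376064768
tip z est 0.12158725561187843
clip_tip [274.1 215.9] 0.88 [ 0.6    -0.1127  0.1216]
clip [273.1 256.8] 0.91 [ 0.5992 -0.112   0.1816]
pin_root [225.4 217.6] 0.58 [ 0.6042 -0.0804  0.13  ]
tip exp [ 0.601  -0.1127  0.1216] [274.0863 214.4445]
hole exp px [274.7116 222.9254]
```

View pics/w5.png

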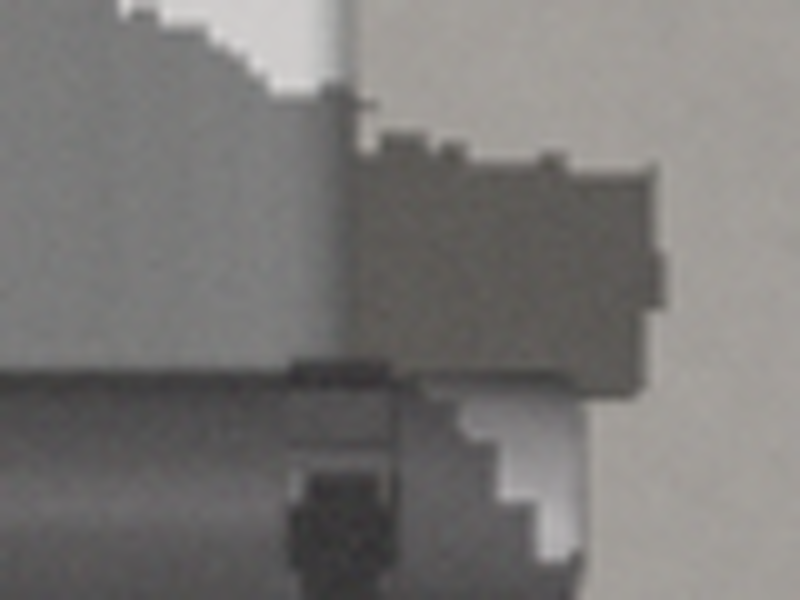

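The crop shows the leg (columns 305–380) inside the hole (290–390), centred and with no force. Now the push.

{"api": "arm_command", "payload": {"plan": [[0,0,2,0,0,0],[0,0,4,0,0,0],[0,0,6,0,0,0],[0,0,8,0,0,0],[0,0,9,0,0,0],[0,0,9,0,0,0]]}}

```text
t: 12.12
ee_pos: [0.5945, -0.1123, 0.1877]
tcp_rot: [3.142, 0.0, -0.075]
ft_force: [-1.7, -0.3, 2.8]
gripper_width: 0.0125
finger_force: 59.1
```

{"api": "arm_command", "payload": {"plan": [[0,0,1,0,0,0],[0,0,2,0,0,0],[0,0,3,0,0,0],[0,0,4,0,0,0],[0,0,4,0,0,0]]}}

```text
t: 12.75
ee_pos: [0.5946, -0.1123, 0.1841]
tcp_rot: [3.141, 0.0, -0.075]
ft_force: [-4.4, 0.1, 6.1]
gripper_width: 0.0132
finger_force: 59.7
```

{"api": "arm_command", "payload": {"plan": [[0,0,1,0,0,0],[0,0,2,0,0,0],[0,0,3,0,0,0],[0,0,4,0,0,0],[0,0,4,0,0,0]]}}

```text
t: 13.38
ee_pos: [0.5944, -0.1121, 0.1791]
tcp_rot: [-3.141, 0.001, -0.075]
ft_force: [-2.3, 0.1, 0.6]
gripper_width: 0.0128
finger_force: 59.0
```

The peak is passed and the nose is over. About 8 mm remain to the seat, watching for the force to rise.

{"api": "arm_command", "payload": {"plan": [[0,0,1.5,0,0,0],[0,0,3,0,0,0],[0,0,4.5,0,0,0],[0,0,6,0,0,0],[0,0,6,0,0,0]]}}

```text
t: 14.0
ee_pos: [0.5944, -0.1122, 0.1727]
tcp_rot: [-3.141, 0.001, -0.075]
ft_force: [-2.2, -0.8, -3.3]
gripper_width: 0.0131
finger_force: 58.4
```

{"api": "arm_command", "payload": {"plan": [[0,0,0.6,0,0,0],[0,0,1.2,0,0,0],[0,0,1.8,0,0,0],[0,0,1.8,0,0,0],[0,0,1.8,0,0,0]]}}

```text
t: 14.62
ee_pos: [0.5945, -0.1122, 0.1718]
tcp_rot: [-3.142, 0.0, -0.075]
ft_force: [-2.6, 0.1, -1.7]
gripper_width: 0.0131
finger_force: 58.5
```

{"api": "arm_command", "payload": {"plan": [[0,0,0.8,0,0,0],[0,0,0.8,0,0,0],[0,0,0.8,0,0,0]]}}

```text
t: 15.0
ee_pos: [0.5946, -0.1122, 0.1713]
tcp_rot: [3.142, 0.0, -0.075]
ft_force: [-4.0, 0.7, 2.0]
gripper_width: 0.0131
finger_force: 59.0
```

```bash
python3 look.py w6|head -5
```

```text
[ 0.5946 -0.1122  0.1713] [ 3.1416 -0.     -0.075 ] [-3.6507  0.6705  0.9006] 0.012861857826985283
tip z est 0.09630126809993443
clip_tip [275.7 221.1] 0.67 [ 0.5961 -0.1135  0.0963]
clip [274.3 255.3] 0.91 [ 0.6001 -0.1127  0.1563]
pin_root [216.8 232.1] 0.9 [ 0.6045 -0.0788  0.13  ]
```

Tip at 33.7 mm below the axis, with the force balanced: it is seated. Now I'll open and retreat upward.

{"api": "arm_command", "payload": {"plan": [[0,0,0,0,0,0],[0,0,0,0,0,0],[0,0,0,0,0,0],[0,0,0,0,0,0],[0,0,0,0,0,0]], "grip": 0}}

```text
t: 15.82
ee_pos: [0.5947, -0.1122, 0.1711]
tcp_rot: [-3.142, -0.0, -0.075]
ft_force: [-0.4, -0.4, -0.6]
gripper_width: 0.0425
finger_force: 0.0
```

{"api": "arm_command", "payload": {"plan": [[0,0,-5,0,0,0],[0,0,-20,0,0,0],[0,0,-50,0,0,0],[0,0,-90,0,0,0],[0,0,-120,0,0,0],[-60,0,-130,0,0,0],[-60,0,-130,0,0,0],[-60,0,-130,0,0,0]]}}

```text
t: 16.82
ee_pos: [0.5352, -0.1079, 0.3024]
tcp_rot: [3.141, -0.002, -0.075]
ft_force: [0.1, -0.6, 0.2]
gripper_width: 0.0426
finger_force: 0.0
```

```bash
sed -i 's/(240,170,320,230),10/(180,20,340,140),5/' look.py; python3 look.py w7
python3 - <<'E'
from h import *
im,d=bot.snapshot("scene")
print(bot.pinpoint("scene","clip")[:1]); save("s7.png",im,(220,180,340,270),6)
import pickle
P,im,d,s=pickle.load(open("w7.pkl","rb"));f=im.astype(int); red=(f[...,0]>90)&(f[...,0]>2*f[...,1])&(f[...,0]>2*f[...,2])
pts=np.array([deep("wrist",(c,r),d,P) for r,c in np.argwhere(red) if d[r,c]>0])
z=np.percentile(pts[:,2],90);m=abs(pts[:,2]-z)<.004;print("tab top z",z,cv2.minAreaRect((pts[m,:2]*1000).astype(np.float32)))
E
```

```text
[ 0.5355 -0.108   0.3022] [ 3.141  -0.002  -0.0752] [ 0.4029 -0.4474  0.7995] 0.04268084759806916
tip z est 0.22717412151970523
clip [274.5 123.4] 0.92 [ 0.6071 -0.1134  0.2872]
clip [ 44.4 105.8] 0.29 [0.6341 0.01   0.2872]
pin_root [234.2 121.4] 0.94 [ 0.6027 -0.0757  0.13  ]
tip exp [ 0.5421 -0.1086  0.2272] [274.1247 213.9513]
hole exp px [273.9774 120.1777]
[{'position': [279.3, 196.9], 'conf': 0.74}]
tab top z 0.18991544411086086 ((594.4435424804688, -111.6920394897461), (13.791269302368164, 32.69160461425781), 85.4497299194336)
```

View pics/w7.png

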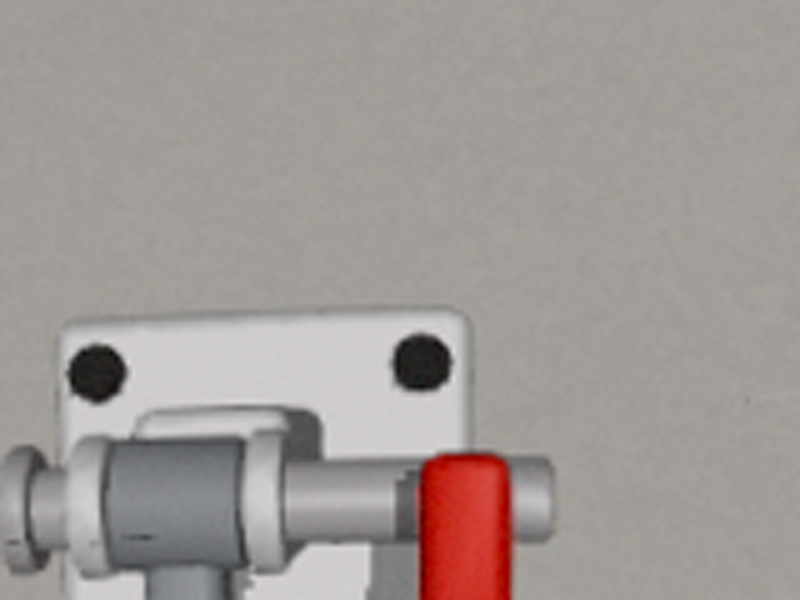

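View pics/s7.png

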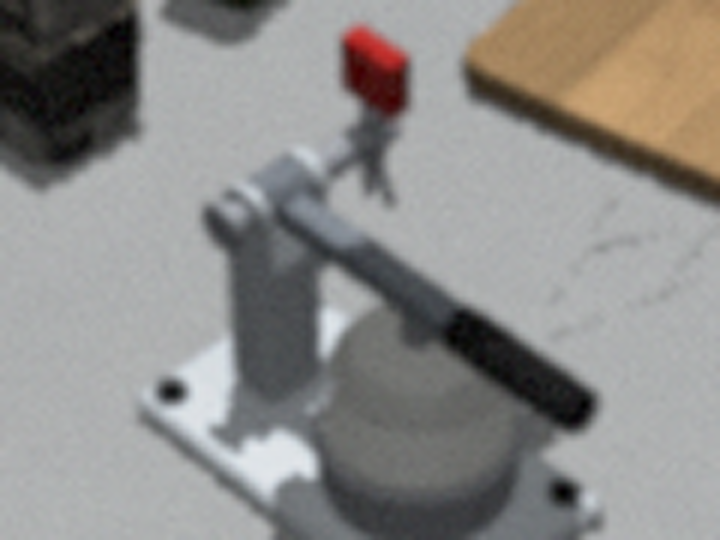

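The wrist crop shows the red tab square over the pin at (465,520). The scene crop shows the clip upright on the pin at (375,110), with the bow sprung below it. The tab's top is at 0.190 (0.188 expected, within calibration), so I'm handing in.

```bash
python3 -c "
from bench import bot
print(bot.job_done())"
```

```text
the job is handed in; nothing more can be done
None
```

The R-clip's leg is through the pin's cross hole with the bow sprung over, standing upright and released. The highest contact-force reading was about 7.5 N, nothing else was touched, and the job was handed in at about 17 s.

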